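# Fit the weighing plate to the pigment scale and zero it

## Task

Fit the aluminium weighing plate onto the bench scale: lower it gently, without dropping it, over the two locating pins until it rests flush on the scale's carrier, and let go of it. Its weight moves the needle, so then turn the round tare knob, which carries the dial face with it, until the needle points at the zero mark (the one long, thick mark on the face), and let go. Leave the tubs and the saucer where they stand.

Things in the scene. Friction and masses are not known exactly. Their poses are not given: they have to be found in the camera images.
- plate: Loose aluminium weighing plate, 135 (own x) x 100 (own y) x 10 mm, 0.3 to 0.6 kg, flat on the bench at first. Two through holes, 13 mm diameter, at x = -50 and +50 mm, y = 0 (either way round fits). In its middle an upright grip bar, 56 mm long (along x), 12 mm wide (along y), from 10 to 45 mm above the origin. Origin: centre of the underside; z up.
- seat (a point): Centre of the top face of the scale's dark steel carrier (125 along x, 60 along y, 6 mm thick), 66 mm above the bench unloaded; the plate's underside rests here. Two steel pins, 10 mm diameter, 18 mm tall (top 6 mm tapered), stand on it at x = -50 and +50 mm, y = 0. The carrier is sprung: it sinks 2 to 6 mm under the plate, 9 mm at most. Axes parallel to the scale's.
- scale: Bench scale, fixed to the bench: grey housing 165 (own x) x 290 (own y) x 40 mm high. Origin: centre of its underside, z up. The carrier is at own y = +75 mm, the level dial (116 mm across, its face 43 mm above the bench) at own y = -78 mm.
- tare_knob (a joint): Angle in rad of the tare knob with its dial face, growing clockwise seen from above; range -2.5 to 2.5. It stays where it is left. The needle does not turn with it.
- knob_grip (a point): On the vertical axis of the round ribbed black tare knob (36 mm diameter, from 56 to 84 mm above the bench), 69 mm above the bench: the height to grip it. It is the dial's centre; the dial face, fixed to the knob, is 26 mm below this point. Its yaw turns with the knob.
- needle_tip (a point): Tip of the dark steel needle, 42 mm from the dial's centre, just over the dial face, below the fingertips when the knob is gripped. It points along the scale's own +x when unloaded; the plate's weight turns it 0.3 to 0.7 rad clockwise seen from above.
- zero_mark (a point): Point just over the zero mark, 42 mm from the dial's centre, at the needle's height, turning with the knob: it must come under the needle's tip. The mark is the one long thick black stroke (20 x 4 mm) on the white face; the other strokes are thin, 10 degrees apart.
- tub_a: Bystander: pigment tub 68 mm across, 62 mm tall, green lid. Origin: centre of the underside.
- tub_b: Bystander: pigment tub 68 mm across, 62 mm tall, white lid. Origin: centre of the underside.
- saucer: Bystander: terracotta bowl-shaped saucer 124 mm across, 32 mm tall. Origin: centre of the underside.
Things that resemble listed ones, but are neither listed nor needed, are in the scene too. Of the things that look like the plate, the middle-sized one is meant.

How it is judged:
On the way, in this order (a step that is already met when the one before it is completed fails the run):
1. the plate sits flush on the carrier over both pins and the fingers have let go of it (horizontal distance between plate and seat below 0.004 m and z of plate in the frame of seat between -0.0025 and 0.0025 m and angle between the z axis of plate and the z axis of seat, either way round below 0.03 rad and angle between the x axis of plate and the x axis of seat, either way round below 0.1 rad and contact force between the fingers and plate below 0.1 N and linear speed of plate below 0.02 m/s), for 0.3 s.
2. with the plate on, the needle points at the zero mark (horizontal distance between plate and seat below 0.004 m and z of plate in the frame of seat between -0.0025 and 0.0025 m and angle between the z axis of plate and the z axis of seat, either way round below 0.03 rad and angle between the x axis of plate and the x axis of seat, either way round below 0.1 rad and distance between needle_tip and zero_mark below 0.0036 m), for 0.2 s.
At the end, for the whole second after the job is handed in: The plate rests released on the carrier over both pins: its centre within 4 mm of the seat's, its underside within 2.5 mm of the carrier's top, level with it within 0.03 rad; and the needle's tip is within 3.6 mm (half a division) of the zero mark's point (all of step 2 and linear speed of plate below 0.02 m/s); the robot touches nothing.
It fails at once if the plate is dropped onto the scale (faster than 0.4 m/s while over the carrier and less than 30 mm above it) (horizontal distance between plate and seat below 0.05 m and z of plate in the frame of seat below 0.03 m and linear speed of plate above 0.4 m/s).
It fails at once if a tub or the saucer is moved by more than 30 mm (distance of any of tub_a, tub_b, saucer from where it was at the start of the episode above 0.03 m).
It also fails if it takes over 51 s, if anything falls off the work surface, if the arm or the gripper's body presses on something with over 40 N, if the wrist force passes 120 N, or if a joint passes its speed limit or range.

## Robot

A 7-joint arm with a two-finger parallel gripper is mounted at the origin on the work surface. World frame = base frame: x ahead of the robot, y to its left, z up, the work surface at z = 0. Lengths are in m, angles in rad, forces in N, time in s.
With the tool pointing down it reaches from about 0.4 to 0.9 m from the base axis. Payload 5.5 kg.
Tool frame: the origin (TCP) lies at the very end of the fingers, on their centre line; the grasp point (between the pads) lies robot.grip_depth behind it (robot.grip_depth is the distance from the TCP to the grasp point, in m); z points along the fingers, y is the line along which they close (so a half turn about z gives the same grasp; the last joint's range is limited). The gripper opens to 85 mm and grips with 20 to 120 N. Pads are 22 mm wide; open, the fingers measure 114 mm over their backs; the gripper's body (76 mm by 85 mm) begins 54 mm behind the grasp point. The pads swing forward as they close: fully open they stand 13 mm farther back than shut.
Start: joints at [-1.079, 0.501, -0.427, 1.55, 0.221, 1.138, -0.21], TCP at [0.147, 0.633, 0.231] pointing down, gripper open.
Joint ranges: [-2.88, 2.88], [-0.31, 2.03], [-1.54, 1.56], [0.2, 2.42], [-1.41, 4.55], [0.19, 2.02], [-2.57, 2.57]. Speed limits (rad/s): [2.57, 2.57, 3.14, 3.14, 3.14, 3.14, 3.14].

## Interface

Orientations are given as a rotation vector (axis times angle).
In Python, from bench import robot gives the robot as it stands.
- The arm moves only by the tool play_rows, never from a script. Its argument "steps" is a list of rows, each a list of 4 numbers: the shift along the tool's x, y, z in m, then the turn about the tool's z in degrees. In form: [[x, y, z, twist], ...]. A call has 1 to 5 rows; each row shifts and turns the commanded pose from where the row before left it, along the tool's axes as they then stand; what a row does not reach is not made up. A row lasts 1/10 s, in which the tool goes at most 50 mm and 8.59 degrees, less where a joint would pass 70% of its speed; a pose out of reach is approached as far as the arm can. A call with a gripper value outside its range is refused whole. "hand" is the closure, from 0 (fully open) to 1 (shut), set as the call begins (left out, the last holds). The fingers move at their own pace and stop on an object; the grip force is fixed at half the most. Time passes only in rows, so rows that do not move let the fingers close. It gives the time, the measured TCP pose, the force, the opening and the grip force at its end, in the units of the state.
- robot.read_state(): the state, without advancing time (a new reading comes with each control period).
- robot.get_image(name): name is "scene" or "top" or "wrist"; returns (picture, depth): 420x560x3 uint8, red, green, blue; 420x560 float32, m along the optical axis (not along the pixel's ray), 0 where there is no reading.
- robot.calibration(name): a dict with "camera_matrix" (3x3 intrinsics, pixels), "R" (3x3) and "t" (3): a world point X has camera coordinates R X + t. Camera axes: x right, y down, z forward; pixel columns grow to the right and rows downward; lengths in m; the calibration is good to about 2 mm. The wrist camera is an equidistant fisheye: a pixel r from the principal point sees the ray r / f radians off the axis. A picture is of the moment at which its call begins: read the wrist's pose just before it. calibration takes no time and is no camera call; for the wrist camera it gives the pose at the moment of the call.
- robot.close_job(): hands the job in; it is judged then, once.
Trained networks look in the newest picture that a camera, given by its name, has taken for a name from the list of things; names that differ only in an ending like _2 or _b are one class to them, and where a whole thing is asked for, a point or a joint stands for the part that bears it (a point fixed in the world has none). Each returns a list of dicts, best first, with "conf" (0 to 1); they miss things now and then, are a little off and sometimes report something else, mostly with a low value. They report only what shows in the picture. A call takes as long as a camera call. They do not tell look-alikes from the thing itself.
- robot.find_in(target, camera): "at" ([x, y, z] in m, in the coordinates of the camera as it stood for that picture, good to about 4 mm: the middle of the surface that is visible of it).
- robot.silhouettes(target, camera): "mask" (420x560 bool, what is visible of it).
- robot.landmark_of(target, camera): "at" ([x, y, z] in m, in the coordinates of the camera as it stood for that picture, good to about 4 mm: a listed point, or the origin of a listed thing).
The state is a dict: "clock": time; "joints": joint angles; "qd": joint speeds; "joint_torque": joint torques, N m; "position": TCP position; "ee_rot": TCP orientation; "force": force on the tool from outside, world axes, zero at the start; "wrist_torque": the same for the moment, N m; "gripper_width": finger opening in m; "grasp_force": force on a finger pad.
Only numpy, scipy, OpenCV 4.12 (cv2) and the standard library are available. Lean on these libraries where they do the work, as an engineer would, in place of code of your own. Each camera call takes 0.05 s, during which the arm holds its last target. There are 200 camera calls.

## Working session

There is one attempt and no reset: what is moved stays moved. The work goes in short steps, Python scripts to look and compute and a tool call to move; the robot and the scene stay as the last step left them, time stands still between calls to the robot, and variables do not carry over. Pictures are saved under pics/ and viewed, at most 10 in all, crops included, and the job is handed in when it is done.

Besides the shell and the picture viewer there is one more tool, called as name([rows], argument=value, ...), one row to a line, values as JSON. play_rows: Moves the arm, as the interface text tells. Its arguments: {"type":"object","properties":{"steps":{"type":"array"},"hand":{"type":"number"}},"required":["steps"]}

```bash
ls; mkdir -p pics; cat > h.py <<'E'
import numpy as np, cv2
from scipy.spatial.transform import Rotation as Ro
from bench import robot
def w(p,cal): return np.array(cal["R"]).T@(np.array(p)-np.array(cal["t"]))
def save(n,im): cv2.imwrite("pics/"+n+".png",im[:,:,::-1])
def cloud(depth,cal):
    K=np.array(cal["camera_matrix"]);v,u=np.mgrid[:depth.shape[0],:depth.shape[1]]
    P=np.stack([(u-K[0,2])/K[0,0]*depth,(v-K[1,2])/K[1,1]*depth,depth],-1)
    return (P-np.array(cal["t"]))@np.array(cal["R"])
def px(X,cal):
    c=np.array(cal["R"])@np.array(X)+np.array(cal["t"]);q=np.array(cal["camera_matrix"])@c;return q[:2]/q[2]
E
python3 - <<'E'
from h import *
s=robot.read_state();print({k:np.round(v,3) for k,v in s.items()}, robot.grip_depth)
np.set_printoptions(precision=4,suppress=True)
ims=[]
for n in ["scene","top"]:
    im,d=robot.get_image(n);c=robot.calibration(n);save(n,im);np.savez(n+".npz",im=im,d=d)
    for t in ["plate","seat","scale","knob_grip","needle_tip","zero_mark","tub_a","tub_b","saucer"]:
        for r in robot.landmark_of(t,n)[:4]:
            X=w(r["at"],c);print(n,t,round(r["conf"],2),X,px(X,c).round())
E
```

```text
pics
{'clock': np.float64(0.0), 'joints': array([-1.079,  0.502, -0.427,  1.551,  0.221,  1.138, -0.21 ]), 'qd': array([-0.   , -0.001, -0.   ,  0.   , -0.001,  0.001,  0.001]), 'joint_torque': array([-0.0000e+00, -5.6950e+01, -5.8160e+00, -2.8095e+01,  1.1000e-02,
        1.2000e-02, -0.0000e+00]), 'position': array([0.147, 0.632, 0.23 ]), 'ee_rot': array([-3.580e-01, -3.121e+00,  3.000e-03]), 'force': array([ 0.073, -0.426, -0.129]), 'wrist_torque': array([-0.025,  0.03 ,  0.032]), 'grasp_force': np.float64(0.0), 'gripper_width': np.float64(0.086)} 0.0187
scene plate 0.96 [ 0.4454 -0.4101  0.0008] [117. 274.]
scene plate 0.95 [ 0.3191 -0.2254  0.0021] [166. 209.]
scene plate 0.9 [ 0.5434 -0.2342 -0.0026] [214. 260.]
scene seat 0.83 [0.5028 0.2229 0.0664] [342. 153.]
scene scale 0.84 [ 0.4909  0.15   -0.0047] [319. 183.]
scene scale 0.36 [ 0.7733  0.1695 -0.0008] [412. 229.]
scene scale 0.22 [ 0.7606  0.0152 -0.0045] [366. 258.]
scene knob_grip 0.76 [0.4771 0.0714 0.068 ] [295. 169.]
scene needle_tip 0.46 [0.5163 0.0692 0.0457] [305. 183.]
scene zero_mark 0.86 [0.5226 0.0871 0.0475]
[... 215 characters left out ...]
0012] [299. 310.]
top plate 0.91 [ 0.5441 -0.2376 -0.0015] [354. 224.]
top plate 0.85 [ 0.3208 -0.227   0.0014] [351. 305.]
top plate 0.74 [ 0.4447 -0.41   -0.0022] [416. 260.]
top plate 0.66 [0.5025 0.2295 0.0688] [181. 233.]
top seat 0.95 [0.5002 0.2274 0.0685] [182. 234.]
top knob_grip 0.63 [0.4873 0.075  0.0714] [239. 239.]
top zero_mark 0.61 [0.5213 0.0836 0.0507] [237. 228.]
top zero_mark 0.49 [0.4921 0.1522 0.0037] [215. 240.]
top tub_a 0.83 [ 0.761  -0.1881  0.0033] [336. 151.]
top tub_a 0.56 [ 0.7578  0.0194 -0.0009] [265. 151.]
top tub_b 0.83 [ 0.761  -0.1881  0.0033] [336. 151.]
top tub_b 0.56 [ 0.7578  0.0194 -0.0009] [265. 151.]
top saucer 0.83 [0.7728 0.1688 0.0024] [214. 145.]
```

View pics/top.png

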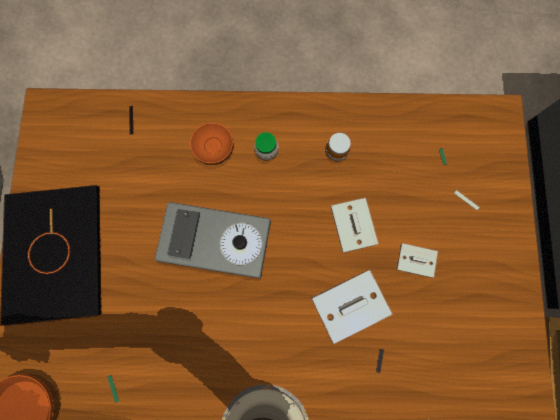

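View pics/scene.png

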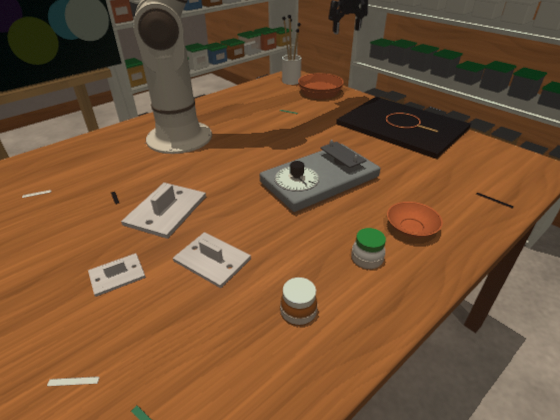

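The top picture shows three plate-like things at pixels (354,224), (351,305) and (418,260). The scale is at (213,240), with its carrier at (183,233) and knob at (240,242). By apparent size, the middle one is at (354,224). I'll measure all three and confirm in a crop.

```bash
python3 - <<'E'
from h import *
np.set_printoptions(precision=4,suppress=True)
im,d=robot.get_image("top");c=robot.calibration("top");P=cloud(d,c)
K=np.array(c["camera_matrix"]);print("mm/px",1.0/K[0,0]*1000*np.median(d))
def rect(m,lo,hi):
    q=P[m&(P[...,2]>lo)&(P[...,2]<hi)][:,:2].astype(np.float32)
    r=cv2.minAreaRect(q*1000);b=cv2.boxPoints(r);e1,e2=b[1]-b[0],b[2]-b[1]
    e=e1 if np.linalg.norm(e1)>np.linalg.norm(e2) else e2
    return np.array(r[0]),r[1],np.degrees(np.arctan2(e[1],e[0]))
for r in robot.silhouettes("plate","top"):
    m=r["mask"];print("plate",round(r["conf"],2),np.argwhere(m).mean(0)[::-1],rect(m,-.05,.03),np.median(P[m][:,2]))
    g=m&(P[...,2]>.03); print("  bar",rect(m,.03,.08) if g.sum()>8 else g.sum())
for r in robot.silhouettes("scale","top"):
    print("scale",r["conf"],rect(r["mask"],.03,.05))
    m=r["mask"]; print(" carrier",rect(m,.06,.07))
big=cv2.resize(im[185:350,300:450],None,fx=4,fy=4,interpolation=cv2.INTER_CUBIC)[:600];save("c1",big)
E
```

```text
mm/px 2.842263613860781
plate 0.84 [416.7977 259.8462] (array([ 446.105 , -409.5703]), (102.15010833740234, 73.47049713134766), np.float32(76.37898)) 0.008138093078843837
  bar (array([ 445.3878, -409.5579]), (38.673561096191406, 8.187885284423828), np.float32(78.05422))
plate 0.75 [351.8245 306.3956] (array([ 320.1138, -228.3263]), (128.96295166015625, 181.66177368164062), np.float32(-63.265457)) 0.013587703585369908
  bar (array([ 319.5754, -225.2112]), (15.83104419708252, 72.55308532714844), np.float32(-62.908054))
plate 0.61 [353.9657 225.0216] (array([ 542.8818, -239.2036]), (135.25196838378906, 105.48965454101562), np.float32(14.166265)) 0.010598025896112322
  bar (array([ 542.0388, -236.6597]), (55.594337463378906, 12.639766693115234), np.float32(15.737897))
scale 0.7 (array([492.1823, 151.7762]), (289.395263671875, 165.3008270263672), np.float32(81.330055))
 carrier (array([493.0925, 157.2692]), (201.5861053466797, 125.05774688720703), np.float32(81.65181))
```

View pics/c1.png

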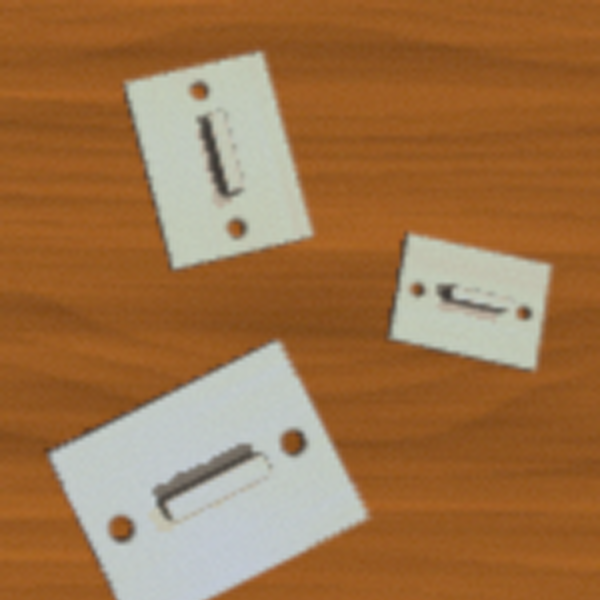

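The crop shows the middle-sized plate at top left, picture pixel (354,224). It measures 135 x 105 mm with a 56 x 12.6 mm bar, which matches. The others measure 182 x 129 and 102 x 73 mm. I'll move over the scale first and look with the wrist camera.

```bash
cat >> h.py <<'E'
def rows(target,yaw,n=None,step=.048,verbose=True):
    """rows (tool axes) to the TCP target with tool-y line at world yaw+90 deg (mod 180)"""
    s=robot.read_state();R=Ro.from_rotvec(s["ee_rot"]).as_matrix();p=np.array(s["position"])
    cur=np.degrees(np.arctan2(R[1,0],R[0,0]));dy=(yaw-cur+90)%180-90   # world ccw turn
    D=np.array(target)-p
    n=n or int(np.ceil(max(np.linalg.norm(D)/step,abs(dy)/8)))
    print("pos",p.round(4),"yaw",round(cur,2),"D",D.round(4),"dyaw",round(dy,2),"tilt",R[:,2].round(4),"F",np.array(s["force"]).round(1),"n",n,"t",round(float(s["clock"]),2))
    out=[]
    for i in range(n):
        q=R.T@(D/n); out.append([round(float(v),4) for v in q]+[round(float(-dy/n),2)])
        R=R@Ro.from_euler("z",-dy/n,degrees=True).as_matrix()
    for i in range(0,n,5): print(out[i:i+5])
E
python3 - <<'E'
from h import *
c=robot.calibration("wrist");print(c, w([0,0,0],c))
rows([.503,.2,.26],-8.6)
E
```

```text
{'camera_matrix': array([[325.1922621 ,   0.        , 280.97753625],
       [  0.        , 325.1922621 , 209.26915861],
       [  0.        ,   0.        ,   1.        ]]), 'R': array([[ 2.27884076e-01,  9.73688164e-01,  4.54883021e-04],
       [ 9.39252619e-01, -2.19947804e-01,  2.63490953e-01],
       [ 2.56658073e-01, -5.96181423e-02, -9.64661760e-01]]), 't': array([-0.64984716, -0.03246598,  0.37840221])} [0.0814636  0.6481673  0.37388024]
pos [0.1474 0.633  0.2313] yaw 166.89 D [ 0.3556 -0.433   0.0287] dyaw 4.51 tilt [-0. -0. -1.] F [ 0.4  0.3 -0.6] n 12 t 1.15
[[-0.037, -0.0284, -0.0024, -0.38], [-0.0369, -0.0287, -0.0024, -0.38], [-0.0367, -0.0289, -0.0024, -0.38], [-0.0365, -0.0291, -0.0024, -0.38], [-0.0363, -0.0294, -0.0024, -0.38]]
[[-0.0361, -0.0296, -0.0024, -0.38], [-0.0359, -0.0299, -0.0024, -0.38], [-0.0357, -0.0301, -0.0024, -0.38], [-0.0355, -0.0303, -0.0024, -0.38], [-0.0353, -0.0306, -0.0024, -0.38]]
[[-0.0351, -0.0308, -0.0024, -0.38], [-0.0349, -0.031, -0.0024, -0.38]]
```

play_rows([
  [-0.037,-0.0285,-0.0024,-0.4],
  [-0.037,-0.0285,-0.0024,-0.4],
  [-0.037,-0.029,-0.0024,-0.4],
  [-0.0365,-0.029,-0.0024,-0.4],
  [-0.0365,-0.0295,-0.0024,-0.4],
], hand=0)

```text
clock: 1.65
position: [0.2974, 0.4512, 0.2436]
ee_rot: [0.303, 3.127, 0.001]
force: [1.6, 0.6, -0.2]
gripper_width: 0.0853
grasp_force: 0.0
```

play_rows([
  [-0.036,-0.0295,-0.0024,-0.4],
  [-0.036,-0.03,-0.0024,-0.4],
  [-0.0355,-0.03,-0.0024,-0.4],
  [-0.0355,-0.0305,-0.0024,-0.4],
  [-0.0355,-0.0305,-0.0024,-0.4],
])

```text
clock: 2.15
position: [0.4461, 0.2711, 0.2558]
ee_rot: [0.249, 3.131, 0.001]
force: [1.0, 0.2, 0.5]
gripper_width: 0.0853
grasp_force: 0.0
```

play_rows([
  [-0.035,-0.031,-0.0024,-0.4],
  [-0.035,-0.031,-0.0024,-0.4],
  [0,0,0,0],
  [0,0,0,0],
  [0,0,0,0],
])

```text
clock: 2.65
position: [0.5038, 0.2018, 0.26]
ee_rot: [-0.225, -3.133, -0.001]
force: [0.0, 0.4, 0.6]
gripper_width: 0.0854
grasp_force: 0.0
```

```bash
cat >> h.py <<'E'
def fpx(X,c):
    q=(np.asarray(X)@np.array(c["R"]).T+np.array(c["t"]));K=np.array(c["camera_matrix"])
    r=np.linalg.norm(q[...,:2],axis=-1);th=np.arctan2(r,q[...,2]);k=th/np.maximum(r,1e-9)
    return np.stack([K[0,0]*k*q[...,0]+K[0,2],K[1,1]*k*q[...,1]+K[1,2]],-1)
def ortho(im,c,ctr,yaw,z,hx,hy,mm=.5):
    """top view at height z: columns = own x growing right, rows = own y growing up; mm per pixel"""
    a=np.radians(yaw);u=np.arange(-hx,hx,mm/1000);v=np.arange(hy,-hy,-mm/1000);U,V=np.meshgrid(u,v)
    X=np.stack([ctr[0]+U*np.cos(a)-V*np.sin(a),ctr[1]+U*np.sin(a)+V*np.cos(a),0*U+z],-1)
    m=fpx(X,c).astype(np.float32);return cv2.remap(im,m[...,0],m[...,1],cv2.INTER_CUBIC)
def local(du,dv,ctr,yaw):
    a=np.radians(yaw);return np.array([ctr[0]+du*np.cos(a)-dv*np.sin(a),ctr[1]+du*np.sin(a)+dv*np.cos(a)])
E
python3 - <<'E'
from h import *
np.set_printoptions(precision=4,suppress=True)
c=robot.calibration("wrist");im,d=robot.get_image("wrist");np.savez("w1.npz",im=im,d=d,**{k:np.array(v) for k,v in c.items()})
for t in ["seat","scale","knob_grip","needle_tip","zero_mark"]:
    for r in robot.landmark_of(t,"wrist")[:2]: print(t,round(r["conf"],2),w(r["at"],c))
a=ortho(im,c,[.5032,.226],-8.6,.084,.08,.05,.4);b=ortho(im,c,[.5032,.226],-8.6,.066,.08,.05,.4)
e=ortho(im,c,[.481,.074],-8.6,.045,.065,.065,.4)
e=cv2.resize(e,(500,500))[:, :400]
save("w1o",np.vstack([a,b])); save("w1",im)
E
```

```text
seat 0.55 [0.5054 0.228  0.0648]
seat 0.34 [ 0.5398 -0.2348 -0.0056]
scale 0.73 [ 0.4937  0.1494 -0.0028]
knob_grip 0.6 [0.477  0.072  0.0704]
needle_tip 0.58 [0.5171 0.0706 0.0462]
zero_mark 0.56 [0.518  0.0855 0.0469]
```

View pics/w1o.png

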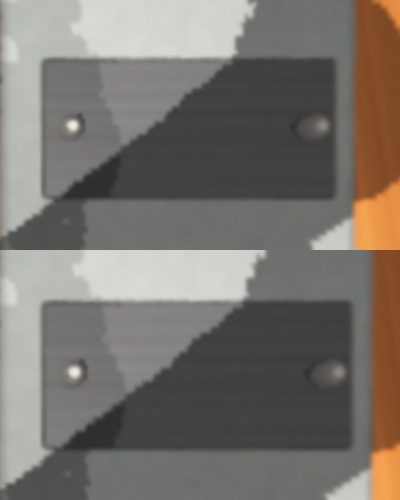

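View pics/w1.png

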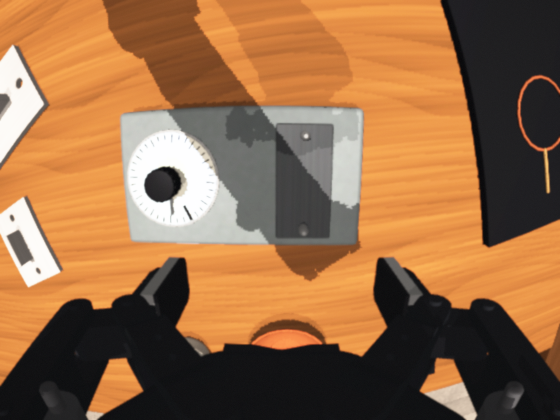

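The rectified view shows the pin tips at (74,126) and (322,126), so the seat is at about (0.5022, 0.226) with scale yaw -8.6°. The wrist picture shows the needle at (172,207) and the thick zero mark at (188,213). Next I'll move over the plate.

```bash
python3 - <<'E'
from h import *
rows([.5425,-.238,.2],15.5,n=10)
E
```

```text
pos [0.5041 0.2015 0.2601] yaw 171.8 D [ 0.0384 -0.4395 -0.0601] dyaw 23.7 tilt [-1.e-04  2.e-04 -1.e+00] F [-0.3 -0.6 -0.3] n 10 t 2.95
[[-0.0101, -0.043, 0.006, -2.37], [-0.0083, -0.0433, 0.006, -2.37], [-0.0065, -0.0436, 0.006, -2.37], [-0.0047, -0.0439, 0.006, -2.37], [-0.0029, -0.044, 0.006, -2.37]]
[[-0.001, -0.0441, 0.006, -2.37], [0.0008, -0.0441, 0.006, -2.37], [0.0026, -0.044, 0.006, -2.37], [0.0044, -0.0439, 0.006, -2.37], [0.0062, -0.0437, 0.006, -2.37]]
```

play_rows([
  [-0.01,-0.043,0.006,-2.4],
  [-0.0083,-0.043,0.006,-2.4],
  [-0.0065,-0.0435,0.006,-2.4],
  [-0.0047,-0.044,0.006,-2.4],
  [-0.003,-0.044,0.006,-2.4],
])

```text
clock: 3.45
position: [0.5238, -0.0201, 0.2301]
ee_rot: [-0.106, 3.139, -0.0]
force: [2.2, 0.3, 0.4]
gripper_width: 0.0849
grasp_force: 0.0
```

play_rows([
  [-0.001,-0.044,0.006,-2.4],
  [0.0008,-0.044,0.006,-2.4],
  [0.0026,-0.044,0.006,-2.4],
  [0.0044,-0.044,0.006,-2.4],
  [0.006,-0.044,0.006,-2.4],
])

```text
clock: 3.95
position: [0.5439, -0.24, 0.2]
ee_rot: [-0.433, 3.111, -0.0]
force: [1.1, 0.3, -0.5]
gripper_width: 0.0855
grasp_force: 0.0
```

play_rows([
  [0,0,0,0],
  [0,0,0,0],
  [0,0,0,0],
])

```text
clock: 4.25
position: [0.5441, -0.2369, 0.2]
ee_rot: [-0.432, 3.112, 0.002]
force: [0.4, -0.5, 0.5]
gripper_width: 0.0854
grasp_force: 0.0
```

```bash
python3 - <<'E'
from h import *
np.set_printoptions(precision=4,suppress=True)
c=robot.calibration("wrist");im,d=robot.get_image("wrist")
a=ortho(im,c,[.5425,-.238],15.5,.010,.08,.06,.4);b=ortho(im,c,[.5425,-.238],15.5,.045,.08,.06,.4)
save("w2",np.vstack([a,b]))
for r in robot.landmark_of("plate","wrist")[:3]: print(round(r["conf"],2),w(r["at"],c))
rows([.5425,-.238,.017],15.5)
E
```

```text
0.77 [ 0.5432 -0.2346 -0.0035]
0.66 [ 0.4412 -0.4095 -0.004 ]
pos [ 0.5443 -0.2365  0.2003] yaw -164.14 D [-0.0018 -0.0015 -0.1833] dyaw -0.36 tilt [ 0.0004  0.0007 -1.    ] F [ 0.1  0.7 -0.6] n 4 t 4.35
[[0.0006, -0.0003, 0.0458, 0.09], [0.0006, -0.0003, 0.0458, 0.09], [0.0006, -0.0003, 0.0458, 0.09], [0.0006, -0.0003, 0.0458, 0.09]]
```

View pics/w2.png

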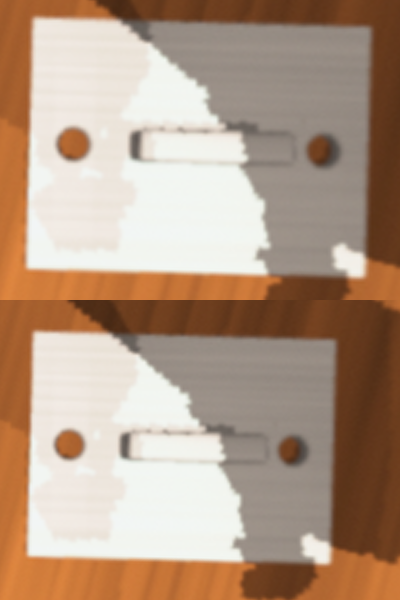

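The rectified view puts the holes at (73,144) and (321,151). That gives a plate centre of (0.5415, -0.2373) and a yaw of 13.8°, so I'll descend to grasp it.

```bash
python3 - <<'E'
from h import *
rows([.5415,-.2373,.017],13.8,n=5)
E
```

```text
pos [ 0.5443 -0.2365  0.2003] yaw -164.14 D [-0.0028 -0.0008 -0.1833] dyaw -2.06 tilt [ 4.e-04  7.e-04 -1.e+00] F [ 0.1  0.7 -0.6] n 5 t 4.35
[[0.0006, -0.0, 0.0367, 0.41], [0.0006, -0.0, 0.0367, 0.41], [0.0006, -0.0, 0.0367, 0.41], [0.0006, -0.0, 0.0367, 0.41], [0.0006, -0.0, 0.0367, 0.41]]
```

play_rows([
  [0.0006,0,0.037,0.4],
  [0.0006,0,0.037,0.4],
  [0.0006,0,0.037,0.4],
  [0.0006,0,0.036,0.4],
  [0.0006,0,0.025,0.4],
])

```text
clock: 4.85
position: [0.5402, -0.2372, 0.0261]
ee_rot: [0.378, -3.117, -0.002]
force: [-0.6, -0.3, -0.1]
gripper_width: 0.0853
grasp_force: 0.0
```

play_rows([
  [0,0,0.006,0],
  [0,0,0.005,0],
  [0,0,0,0],
  [0,0,0,0],
])

```text
clock: 5.25
position: [0.5422, -0.2397, 0.0187]
ee_rot: [-0.375, 3.117, -0.002]
force: [0.9, 0.4, -0.3]
gripper_width: 0.0854
grasp_force: 0.0
```

```bash
python3 - <<'E'
from h import *
rows([.5415,-.2373,.017],13.8,n=1)
E
```

```text
pos [ 0.5422 -0.2397  0.0187] yaw -166.28 D [-0.0007  0.0024 -0.0017] dyaw 0.08 tilt [ 2.5e-03 -9.0e-04 -1.0e+00] F [ 0.9  0.4 -0.3] n 1 t 5.25
[[0.0001, 0.0025, 0.0017, -0.08]]
```

play_rows([
  [0,0.001,0.001,0],
  [0,0,0,0],
  [0,0,0,0],
  [0,0,0,0],
  [0,0,0,0],
], hand=1)

```text
clock: 5.75
position: [0.5405, -0.2384, 0.0162]
ee_rot: [0.374, -3.119, -0.0]
force: [-3.5, 10.0, 5.4]
gripper_width: 0.0125
grasp_force: 3.7
```

play_rows([
  [0,0,0,0],
  [0,0,0,0],
  [0,0,0,0],
])

```text
clock: 6.05
position: [0.5407, -0.2385, 0.0163]
ee_rot: [-0.375, 3.119, -0.0]
force: [-0.9, 0.2, 4.6]
gripper_width: 0.0109
grasp_force: 60.2
```

play_rows([
  [0,0,-0.015,0],
  [0,0,-0.035,0],
  [0,0,-0.045,0],
  [0,0,-0.04,0],
  [0,0,-0.015,0],
])

```text
clock: 6.55
position: [0.5425, -0.2395, 0.1705]
ee_rot: [-0.373, 3.114, -0.005]
force: [1.7, -0.1, -5.3]
gripper_width: 0.0113
grasp_force: 59.3
```

```bash
python3 - <<'E'
from h import *
rows([.5022,.226,.165],-8.6,n=13)
E
```

```text
pos [ 0.5425 -0.2395  0.1705] yaw -166.32 D [-0.0403  0.4655 -0.0055] dyaw -22.28 tilt [ 0.0057 -0.0024 -1.    ] F [ 1.7 -0.1 -5.3] n 13 t 6.55
[[-0.0055, 0.0355, 0.0003, 1.71], [-0.0044, 0.0357, 0.0003, 1.71], [-0.0033, 0.0358, 0.0003, 1.71], [-0.0022, 0.0359, 0.0003, 1.71], [-0.0012, 0.0359, 0.0003, 1.71]]
[[-0.0001, 0.0359, 0.0003, 1.71], [0.001, 0.0359, 0.0003, 1.71], [0.002, 0.0359, 0.0003, 1.71], [0.0031, 0.0358, 0.0003, 1.71], [0.0042, 0.0357, 0.0003, 1.71]]
[[0.0053, 0.0356, 0.0003, 1.71], [0.0063, 0.0354, 0.0003, 1.71], [0.0074, 0.0352, 0.0003, 1.71]]
```

play_rows([
  [-0.0055,0.0355,0.0003,1.7],
  [-0.0044,0.0357,0.0003,1.7],
  [-0.0033,0.0358,0.0003,1.7],
  [-0.0022,0.036,0.0003,1.7],
  [-0.0012,0.036,0.0003,1.7],
])

```text
clock: 7.05
position: [0.5231, -0.0578, 0.1631]
ee_rot: [0.14, -3.136, -0.001]
force: [1.4, 0.2, -5.7]
gripper_width: 0.011
grasp_force: 59.5
```

play_rows([
  [0,0.036,0.0003,1.7],
  [0.001,0.036,0.0003,1.7],
  [0.002,0.036,0.0003,1.7],
  [0.003,0.036,0.0003,1.7],
  [0.004,0.036,0.0003,1.7],
])

```text
clock: 7.55
position: [0.5076, 0.1214, 0.1617]
ee_rot: [-0.093, -3.137, 0.001]
force: [0.6, 0.1, -4.6]
gripper_width: 0.0108
grasp_force: 59.5
```

play_rows([
  [0.0053,0.0355,0.0003,1.7],
  [0.0063,0.0355,0.0003,1.7],
  [0.0074,0.035,0.0003,1.7],
  [0,0,0,0],
  [0,0,0,0],
])

```text
clock: 8.05
position: [0.4979, 0.2285, 0.1607]
ee_rot: [-0.225, -3.131, 0.002]
force: [-0.4, -1.5, -5.9]
gripper_width: 0.011
grasp_force: 59.9
```

play_rows([
  [0,0,0,0],
  [0,0,0,0],
])

```text
clock: 8.25
position: [0.4995, 0.2259, 0.1616]
ee_rot: [-0.234, -3.132, 0.002]
force: [-0.1, -1.1, -5.6]
gripper_width: 0.0112
grasp_force: 59.9
```

```bash
python3 - <<'E'
from h import *
rows([.5022,.226,.165],-8.6,n=1)
c=robot.calibration("wrist");im,d=robot.get_image("wrist")
s=robot.read_state();p=s["position"]
a=ortho(im,c,p[:2],-8.6,p[2]-.0063,.08,.06,.4);b=ortho(im,c,[.5022,.226],-8.6,.084,.08,.06,.4)
save("w3",np.hstack([np.vstack([a,b]),cv2.resize(im,(400,300))[:, :].repeat(2,0)[:600]]))
rows([.5022,.226,.165],-8.6,n=1)
E
```

```text
pos [0.4995 0.2259 0.1616] yaw 171.46 D [0.0027 0.0001 0.0034] dyaw -0.06 tilt [-0.0011 -0.0013 -1.    ] F [-0.1 -1.1 -5.6] n 1 t 8.25
[[-0.0026, 0.0005, -0.0034, 0.06]]
pos [0.4997 0.2261 0.1618] yaw 171.46 D [ 0.0025 -0.0001  0.0032] dyaw -0.06 tilt [-7.e-04 -9.e-04 -1.e+00] F [-0.5 -0.2 -5.5] n 1 t 8.3
[[-0.0025, 0.0003, -0.0032, 0.06]]
```

View pics/w3.png

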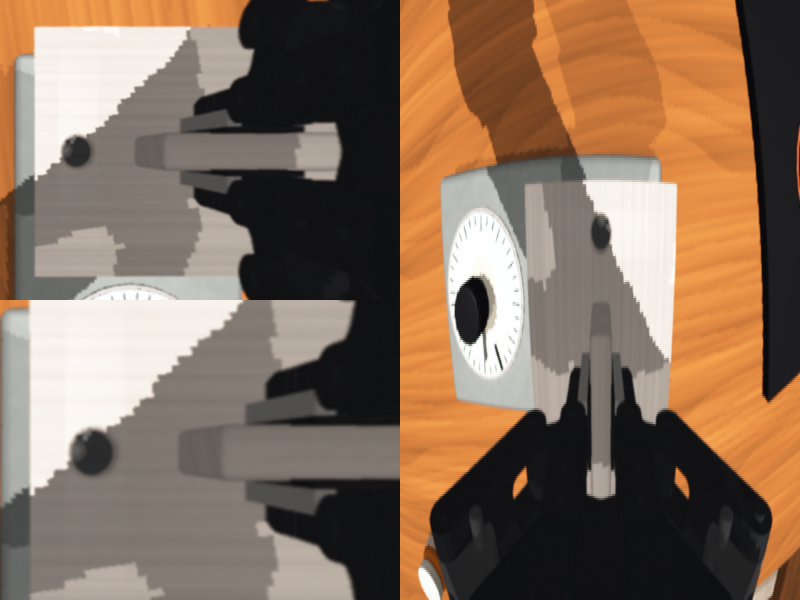

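The plate sits about 1 mm along +x from the TCP in the grip: the hole is at (77,151) and the left edge at 34 in the rectified view. A pin shows through the hole. I'll correct for the offset and descend to just above the pins.

play_rows([
  [-0.0015,0,0.015,0.1],
  [0,0,0.02,0],
  [0,0,0.014,0],
  [0,0,0.003,0],
  [0,0,0,0],
])

```text
clock: 8.8
position: [0.5005, 0.2271, 0.1092]
ee_rot: [-0.233, -3.131, 0.001]
force: [0.1, -0.5, -5.2]
gripper_width: 0.0112
grasp_force: 59.7
```

play_rows([
  [0,0,0,0],
  [0,0,0,0],
])

```text
clock: 9.0
position: [0.5018, 0.2279, 0.1111]
ee_rot: [0.233, 3.131, 0.001]
force: [0.1, -0.3, -6.0]
gripper_width: 0.0112
grasp_force: 59.7
```

```bash
python3 - <<'E'
from h import *
rows([.5013,.2265,.106],-8.6,n=1)
c=robot.calibration("wrist");im,d=robot.get_image("wrist")
p=robot.read_state()["position"]
pl=local(.001,-.0004,p[:2],-8.6)
hole=local(-.05,0,pl,-8.6);zt=p[2]-.0063
a=ortho(im,c,hole,-8.6,zt,.016,.016,.08)
pin=local(-.05,0,[.5022,.226],-8.6)
b=ortho(im,c,pin,-8.6,.084,.016,.016,.08)
a=a.copy();b=b.copy();cv2.drawMarker(a,(200,200),(255,0,0),0,12);cv2.drawMarker(b,(200,200),(255,0,0),0,12)
o=np.hstack([a,b]);o=np.clip(255*(o/255.)**.55,0,255).astype(np.uint8);save("w4",o)
E
```

```text
pos [0.5018 0.2279 0.1111] yaw 171.49 D [-0.0005 -0.0014 -0.0051] dyaw -0.09 tilt [ 1.6e-03  8.0e-04 -1.0e+00] F [ 0.1 -0.3 -6. ] n 1 t 9.0
[[0.0003, -0.0015, 0.0051, 0.09]]
```

View pics/w4.png

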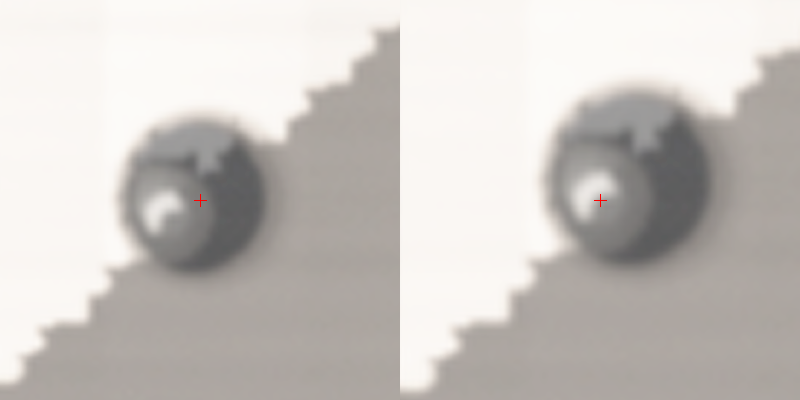

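In the crop, the hole centre is at (193,193) and the pin tip at (597,197), as against markers at (200,200) and (600,200). The hole is therefore about 1.7 mm too far in +y. I'll shift it by that much and start lowering.

play_rows([
  [0,-0.0017,0,0],
  [0,0,0.004,0],
  [0,0,0.004,0],
  [0,0,0.003,0],
  [0,0,0,0],
])

```text
clock: 9.55
position: [0.5003, 0.2256, 0.0984]
ee_rot: [-0.233, -3.132, 0.001]
force: [-0.4, -0.3, -6.3]
gripper_width: 0.0111
grasp_force: 59.9
```

play_rows([
  [0,0,0.003,0],
  [0,0,0.002,0],
  [0,0,0,0],
])

```text
clock: 9.85
position: [0.5006, 0.2258, 0.0938]
ee_rot: [-0.233, -3.132, 0.0]
force: [-0.3, -0.2, -5.6]
gripper_width: 0.011
grasp_force: 59.9
```

play_rows([
  [0,0,0.003,0],
  [0,0,0.003,0],
  [0,0,0.003,0],
  [0,0,0,0],
])

```text
clock: 10.25
position: [0.5004, 0.2257, 0.0846]
ee_rot: [-0.233, -3.132, 0.001]
force: [-0.3, -0.0, -4.9]
gripper_width: 0.0109
grasp_force: 59.9
```

play_rows([
  [0,0,0.002,0],
  [0,0,0.002,0],
  [0,0,0,0],
])

```text
clock: 10.55
position: [0.501, 0.226, 0.0812]
ee_rot: [0.233, 3.133, 0.0]
force: [0.1, -0.0, -4.1]
gripper_width: 0.0113
grasp_force: 60.1
```

play_rows([
  [0,0,0.001,0],
  [0,0,0.001,0],
  [0,0,0,0],
])

```text
clock: 10.85
position: [0.501, 0.2259, 0.0794]
ee_rot: [0.233, 3.133, 0.0]
force: [0.5, 0.0, -2.0]
gripper_width: 0.0109
grasp_force: 60.3
```

play_rows([
  [0,0,0.001,0],
  [0,0,0.0005,0],
  [0,0,0,0],
])

```text
clock: 11.15
position: [0.501, 0.226, 0.0779]
ee_rot: [0.233, 3.133, 0.0]
force: [-0.6, -0.2, 0.2]
gripper_width: 0.0112
grasp_force: 60.5
```

Force is balanced, so the carrier bears the plate. Releasing.

play_rows([
  [0,0,0,0],
  [0,0,0,0],
  [0,0,0,0],
], hand=0.5)

```text
clock: 11.45
position: [0.5012, 0.2261, 0.0779]
ee_rot: [0.233, 3.132, 0.001]
force: [0.3, 0.4, -0.0]
gripper_width: 0.0426
grasp_force: 0.0
```

play_rows([
  [0,0,0,0],
  [0,0,0,0],
  [0,0,0,0],
  [0,0,0,0],
])

```text
clock: 11.85
position: [0.5008, 0.2259, 0.0777]
ee_rot: [-0.233, -3.133, -0.0]
force: [0.1, 0.4, -0.6]
gripper_width: 0.0423
grasp_force: 0.0
```

play_rows([
  [0,0,-0.01,0],
  [0,0,-0.03,0],
  [0,0,-0.04,0],
  [0,0,-0.04,0],
  [0,0,-0.02,0],
])

```text
clock: 12.35
position: [0.5025, 0.2268, 0.2224]
ee_rot: [0.233, 3.128, 0.005]
force: [0.2, 0.2, -0.2]
gripper_width: 0.0428
grasp_force: 0.0
```

```bash
python3 - <<'E'
from h import *
rows([.4815,.0745,.26],-8.6)
E
```

```text
pos [0.5025 0.2268 0.2224] yaw 171.49 D [-0.021  -0.1523  0.0376] dyaw -0.09 tilt [ 0.0053  0.0026 -1.    ] F [ 0.2  0.2 -0.2] n 4 t 12.35
[[-0.0005, -0.0384, -0.0095, 0.02], [-0.0005, -0.0384, -0.0095, 0.02], [-0.0005, -0.0384, -0.0095, 0.02], [-0.0005, -0.0384, -0.0095, 0.02]]
```

play_rows([
  [-0.016,-0.0385,-0.009,0],
  [-0.016,-0.0385,-0.009,0],
  [-0.016,-0.0385,-0.009,0],
  [-0.016,-0.0385,-0.009,0],
  [-0.014,0,0,0],
], hand=0)

```text
clock: 12.85
position: [0.5564, 0.0543, 0.2562]
ee_rot: [0.247, 3.129, -0.005]
force: [1.1, -0.4, -0.3]
gripper_width: 0.0851
grasp_force: 0.0
```

play_rows([
  [0,0,0,0],
  [0,0,0,0],
  [0,0,0,0],
])

```text
clock: 13.15
position: [0.5543, 0.0635, 0.2536]
ee_rot: [-0.229, -3.132, -0.001]
force: [-0.1, -0.5, 0.1]
gripper_width: 0.0853
grasp_force: 0.0
```

```bash
python3 - <<'E'
from h import *
np.set_printoptions(precision=4,suppress=True)
s=robot.read_state();print(s["joints"])
c=robot.calibration("wrist");im,d=robot.get_image("wrist");np.savez("w5.npz",im=im,d=d,**{k:np.array(v) for k,v in c.items()})
ctr=np.array([.4793,.0747])
for t in ["knob_grip","needle_tip","zero_mark","plate"]:
    for r in robot.landmark_of(t,"wrist")[:2]:
        X=w(r["at"],c);v=X[:2]-ctr;print(t,round(r["conf"],2),X,np.degrees(np.arctan2(v[1],v[0])).round(1))
rows([.4793,.0747,.05],-8.6)
a=ortho(im,c,ctr,-8.6,.044,.065,.065,.3);a=cv2.circle(a.copy(),(216,216),193,(255,0,0),1)
b=ortho(im,c,[.5022,.226],-8.6,.074,.08,.065,.46)
b=cv2.resize(b,(348,433));save("w5",np.hstack([a,b[:a.shape[0]]]) if b.shape[0]>=a.shape[0] else a)
E
```

```text
[-0.12    0.2839 -0.0505  1.7712  0.0152  1.0876  1.2491]
needle_tip 0.48 [0.5053 0.0474 0.0452] -46.4
needle_tip 0.17 [0.4994 0.226  0.0559] 82.4
zero_mark 0.97 [0.5193 0.0846 0.0432] 13.9
plate 0.85 [0.5022 0.2296 0.059 ] 81.6
plate 0.71 [ 0.3184 -0.2286  0.0004] -117.9
pos [0.5548 0.0627 0.2536] yaw 171.56 D [-0.0755  0.012  -0.2036] dyaw -0.16 tilt [-0.0003  0.     -1.    ] F [0.4 0.8 0.3] n 5 t 13.4
[[0.0153, 0.0002, 0.0407, 0.03], [0.0153, 0.0002, 0.0407, 0.03], [0.0153, 0.0001, 0.0407, 0.03], [0.0153, 0.0001, 0.0407, 0.03], [0.0153, 0.0001, 0.0407, 0.03]]
```

View pics/w5.png

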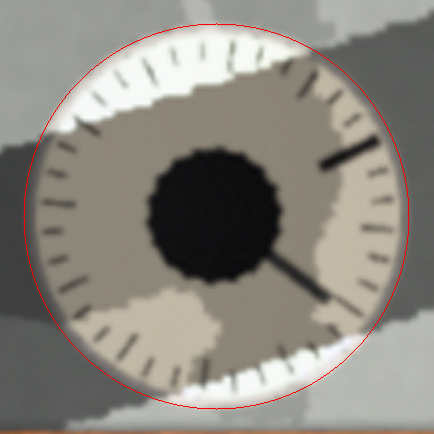

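The crop shows the zero mark from (323,167) to (378,141) at +24.2°, and the needle tip at (328,300) at -38.3°, measured about a dial centre of (218,213). The knob needs about 62.5° clockwise. I'll pre-rotate the tool -30° and descend onto the knob.

```bash
python3 - <<'E'
from h import *
rows([.480,.0755,.12],-8.6+30,n=5)
E
```

```text
pos [0.5548 0.0627 0.2536] yaw 171.56 D [-0.0748  0.0128 -0.1336] dyaw 29.84 tilt [-3.e-04  0.e+00 -1.e+00] F [0.4 0.8 0.3] n 5 t 13.4
[[0.0152, 0.0003, 0.0267, -5.97], [0.0151, 0.0019, 0.0267, -5.97], [0.0148, 0.0035, 0.0267, -5.97], [0.0143, 0.005, 0.0267, -5.97], [0.0137, 0.0065, 0.0267, -5.97]]
```

play_rows([
  [0.015,0.0003,0.027,-6],
  [0.015,0.002,0.027,-6],
  [0.015,0.0035,0.027,-6],
  [0.0145,0.005,0.027,-6],
  [0.0135,0.0065,0.026,-6],
])

```text
clock: 13.9
position: [0.4797, 0.0753, 0.1188]
ee_rot: [-0.593, 3.085, 0.0]
force: [-0.1, 0.2, -0.4]
gripper_width: 0.0856
grasp_force: 0.0
```

play_rows([
  [0,0,0,0],
  [0,0,0,0],
  [0,0,0,0],
])

```text
clock: 14.2
position: [0.4828, 0.0751, 0.1213]
ee_rot: [-0.581, 3.084, -0.0]
force: [-0.1, 0.1, -0.4]
gripper_width: 0.085
grasp_force: 0.0
```

```bash
python3 - <<'E'
from h import *
rows([.480,.0755,.05],-8.6+30,n=4)
E
```

```text
pos [0.4828 0.0751 0.1213] yaw -158.64 D [-0.0028  0.0004 -0.0713] dyaw 0.04 tilt [ 3.5e-03  5.0e-04 -1.0e+00] F [-0.1  0.1 -0.4] n 4 t 14.2
[[0.0007, 0.0004, 0.0178, -0.01], [0.0007, 0.0004, 0.0178, -0.01], [0.0007, 0.0004, 0.0178, -0.01], [0.0007, 0.0004, 0.0178, -0.01]]
```

play_rows([
  [0.0005,0.0002,0.022,0],
  [0.0005,0.0002,0.022,0],
  [0.0005,0.0002,0.02,0],
  [0,0,0.006,0],
  [0,0,0,0],
])

```text
clock: 14.7
position: [0.4796, 0.075, 0.0499]
ee_rot: [-0.584, 3.086, -0.0]
force: [0.4, -1.1, 0.4]
gripper_width: 0.085
grasp_force: 0.0
```

play_rows([
  [0,0,0,0],
  [0,0,0,0],
])

```text
clock: 14.9
position: [0.4802, 0.0751, 0.051]
ee_rot: [-0.585, 3.084, -0.0]
force: [-0.3, 0.4, -0.2]
gripper_width: 0.0852
grasp_force: 0.0
```

play_rows([
  [0,0,0,0],
  [0,0,0,0],
  [0,0,0,0],
  [0,0,0,0],
  [0,0,0,0],
], hand=1)

```text
clock: 15.4
position: [0.4792, 0.0743, 0.0503]
ee_rot: [-0.585, 3.086, -0.001]
force: [-0.6, -1.3, 5.9]
gripper_width: 0.0344
grasp_force: 59.2
```

play_rows([
  [0,0,0,0],
  [0,0,0,0],
])

```text
clock: 15.6
position: [0.4792, 0.0743, 0.0503]
ee_rot: [-0.585, 3.086, -0.001]
force: [-0.3, -2.3, 5.6]
gripper_width: 0.0347
grasp_force: 59.2
```

play_rows([
  [0,0,0,6.25],
  [0,0,0,6.25],
  [0,0,0,6.25],
  [0,0,0,6.25],
  [0,0,0,6.25],
])

```text
clock: 16.1
position: [0.4792, 0.0751, 0.0503]
ee_rot: [0.274, 3.129, 0.0]
force: [-1.1, 1.2, 5.3]
gripper_width: 0.0343
grasp_force: 59.1
```

play_rows([
  [0,0,0,6.25],
  [0,0,0,6.25],
  [0,0,0,6.25],
  [0,0,0,6.25],
  [0,0,0,6.25],
])

```text
clock: 16.6
position: [0.4796, 0.0758, 0.0503]
ee_rot: [1.106, 2.94, 0.002]
force: [-1.1, 1.3, 4.0]
gripper_width: 0.0346
grasp_force: 59.2
```

play_rows([
  [0,0,0,0],
  [0,0,0,0],
  [0,0,0,0],
])

```text
clock: 16.9
position: [0.4795, 0.0758, 0.0503]
ee_rot: [1.096, 2.943, 0.002]
force: [-0.8, 1.6, 5.7]
gripper_width: 0.0345
grasp_force: 59.4
```

```bash
python3 - <<'E'
from h import *
rows([.480,.0755,.05],-8.6+30-62.5,n=1)
E
```

```text
pos [0.4795 0.0758 0.0503] yaw 139.15 D [ 0.0005 -0.0003 -0.0003] dyaw -0.25 tilt [ 1.3e-03  9.0e-04 -1.0e+00] F [-0.8  1.6  5.7] n 1 t 16.9
[[-0.0006, 0.0001, 0.0003, 0.25]]
```

Turned. I'll release, rise to the viewing pose and check.

play_rows([
  [0,0,0,0],
  [0,0,0,0],
  [0,0,0,0],
  [0,0,0,0],
  [0,0,0,0],
], hand=0)

```text
clock: 17.4
position: [0.4787, 0.0748, 0.0496]
ee_rot: [-1.1, -2.942, 0.0]
force: [-0.4, -0.7, -0.5]
gripper_width: 0.0852
grasp_force: 0.0
```

play_rows([
  [0,0,-0.01,0],
  [0,0,-0.03,0],
  [0,0,-0.045,0],
  [0,0,-0.045,0],
  [0,0,-0.045,0],
])

```text
clock: 17.9
position: [0.4784, 0.0747, 0.2271]
ee_rot: [1.101, 2.942, 0.0]
force: [1.1, 0.7, -0.6]
gripper_width: 0.0852
grasp_force: 0.0
```

```bash
python3 - <<'E'
from h import *
rows([.555,.065,.255],-8.6,n=5)
E
```

```text
pos [0.4784 0.0747 0.2271] yaw 138.98 D [ 0.0766 -0.0097  0.0279] dyaw 32.42 tilt [ 2.e-04 -0.e+00 -1.e+00] F [ 1.1  0.7 -0.6] n 5 t 17.9
[[-0.0128, 0.0086, -0.0056, -6.48], [-0.0137, 0.0071, -0.0056, -6.48], [-0.0144, 0.0055, -0.0056, -6.48], [-0.015, 0.0038, -0.0056, -6.48], [-0.0153, 0.0021, -0.0056, -6.48]]
```

play_rows([
  [-0.013,0.0085,-0.0055,-6.5],
  [-0.0135,0.007,-0.0055,-6.5],
  [-0.0145,0.0055,-0.0055,-6.5],
  [-0.015,0.004,-0.0055,-6.5],
  [-0.0155,0.002,-0.0055,-6.5],
])

```text
clock: 18.4
position: [0.556, 0.065, 0.2532]
ee_rot: [0.225, 3.133, 0.0]
force: [-1.4, 0.4, -0.6]
gripper_width: 0.0858
grasp_force: 0.0
```

play_rows([
  [0,0,0,0],
  [0,0,0,0],
  [0,0,0,0],
])

```text
clock: 18.7
position: [0.5545, 0.0652, 0.2519]
ee_rot: [-0.236, -3.132, 0.0]
force: [0.6, 0.8, -0.8]
gripper_width: 0.0855
grasp_force: 0.0
```

```bash
python3 - <<'E'
from h import *
np.set_printoptions(precision=4,suppress=True)
c=robot.calibration("wrist");im,d=robot.get_image("wrist")
for t in ["needle_tip","zero_mark","plate"]:
    for r in robot.landmark_of(t,"wrist")[:1]: print(t,round(r["conf"],2),w(r["at"],c))
a=ortho(im,c,[.48,.0755],-8.6,.044,.065,.065,.3)
b=ortho(im,c,[.5022,.226],-8.6,.072,.08,.065,.46)
h=a.shape[0];o=np.zeros((h,h+b.shape[1],3),np.uint8);o[:,:h]=a;o[:b.shape[0],h:]=b;save("w6",o)
E
```

```text
needle_tip 0.62 [0.5048 0.0465 0.0479]
zero_mark 0.67 [0.5068 0.0473 0.0445]
plate 0.88 [ 0.3197 -0.2277  0.0003]
```

View pics/w6.png

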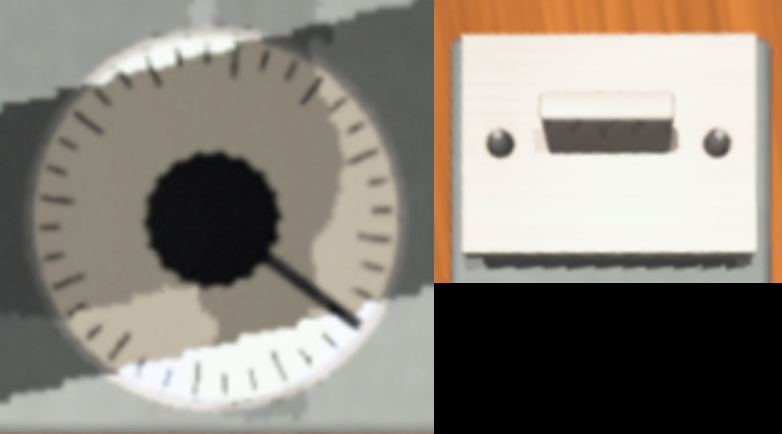

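The needle and the thick mark form one straight line, ending at (358,325). The plate lies level with both pins visible in its holes at (500,142) and (716,142). Handing in.

```bash
python3 -c "
from bench import robot
print(robot.close_job())"
```

```text
the job is handed in; nothing more can be done
None
```

The middle-sized plate is seated on the carrier over both pins and released, the needle lines up with the zero mark in the last wrist picture, and the job is handed in at about 19 s (no verdict was returned).

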